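# Close a dowelled spice box with the ratchet clamp

### The job

The dark end board of the wooden spice box in the ratchet clamp still stands off on its dowels. Pump the clamp's orange trigger until the jaw has pressed the board fully home, easing off as soon as the trigger goes firm so that nothing is pressed harder than 25 N, and then push the red release button so that the jaw springs all the way back. Do not touch the box, the board or the jaw with the robot, and leave the jar, the tin and the mug where they stand.

Things in the scene. Friction and masses are not known exactly. Their poses are not given: they have to be found in the camera images.
- clamp: one-hand ratchet clamp on a wooden plank 390 x 110 x 16 mm, fixed. Origin: centre of the plank's underside; +x along it, the way the jaw advances; z up; all its parts work in the plane y = 0. Black housing x -101 to -35 mm, 44 mm wide, top at z 88 mm; behind it (-x) the trigger over a fixed orange grip; black fixed jaw near the +x end, its place differs between runs
- trigger (a joint): orange trigger lever (rad), hinged at clamp x -87, z 94 mm: 0 = let up, 0.5 = end stop. Its pad takes 2 to 5 N idle, about 8 N while the board slides, then goes firm (about 2 N more per mm) when the board is home, and harder at the end stop. A spring lifts it. 0.1 rad drives the jaw 3.4 mm, after 2 to 3 mm lost; the ratchet holds every 12 mm: each full stroke, let up fully, gains 12 mm
- trigger_pad (a point): centre of the black rubber pad (34 x 26 mm) on top of the trigger, the point to push straight down, 85 mm from the hinge; it moves with the lever, from z = 122 mm released to z = 80 mm at the end stop, and less than 5 mm sideways
- release (a joint): red release button (m): 0 = out, 0.009 = hard bottom; springs out again. Takes 5 to 10 N. Beyond about 6 mm it lifts the pawls, and a spring draws the jaw back within 1 s while it is held down
- release_top (a point): centre of the top of the red round release button (26 mm across) on top of the housing, pushed straight down; 100 mm high when out, 12 mm proud of the housing
- ram (a joint): how far the ratchet jaw has advanced (m): 0 = fully back, 0.046 = end of travel. The board is home when this is somewhere between 0.026 and 0.041
- jaw_face (a point): centre of the front face of the orange jaw pad (44 mm wide, 38 mm tall) on the steel ratchet bar; advances towards the end board
- spice_box: open wooden box 130 x 100 x 56 mm (closed), 0.5 kg, loose on two thin steel strips between the jaws. Origin: centre of the underside of the closed box; x as the clamp's; it first slides a few mm to the fixed jaw when pushed
- end_board (a joint): gap (m) between the dark end board (10 mm thick, 100 x 53 mm) and the rest of the box: 0 = fully home, grows towards the moving jaw; slides stiffly on four dowels (about 9 N) and stays where it is left
- paprika_jar: square spice jar with a yellow-brown cap and a red-green label, 42 x 42 x 96 mm, bystander; origin: centre of its underside
- small_tin: small green food tin, 57 mm across, 72 mm high, bystander; origin: centre of its underside
- green_mug: dark green mug, 86 x 118 x 96 mm, bystander; origin: centre of its underside

How it is judged (in metres and radians):
On the way, in this order (a step that is already met when the one before it is completed fails the run):
1. the jaw has pressed the end board home (gap under 1.5 mm) (value of joint end_board below 0.0015 m and value of joint ram above 0.012 m), for 0.2 s.
2. the release has let the jaw spring back (within 3 mm) (value of joint ram below 0.003 m and value of joint end_board below 0.0015 m), for 0.2 s.
At the end, for the whole second after the job is handed in: the end board is home (gap under 1.5 mm), the jaw is back (within 3 mm of fully back), trigger (under 0.06 rad) and release button (under 2 mm) have sprung out, and the box rests level in the clamp (tilt under 0.1 rad) (all of step 2 and value of joint trigger below 0.06 rad and value of joint release below 0.002 m and angle between spice_box's own z axis and vertical below 0.1 rad and linear speed of spice_box below 0.02 m/s); the robot touches nothing.
It fails at once if the robot presses on the clamp with more than 25 N (contact force between any of the fingers, the arm and clamp above 25 N).
It fails at once if the robot touches the box or its end board (contact force between any of the fingers, the arm and spice_box above 0.5 N).
It fails at once if the robot moves the jaw by hand (contact force between any of the fingers, the arm and ram above 0.5 N).
It fails at once if a bystander is moved more than 15 mm (distance of any of paprika_jar, small_tin, green_mug from where it was at the start of the episode above 0.015 m).
It also fails if it takes over 45 s, if anything falls off the work surface, if the arm or the gripper's body presses on something with over 40 N, if the wrist force passes 120 N, or if a joint passes its speed limit or range.

### The arm

A 7-joint arm with a two-finger parallel gripper is mounted at the origin on a cart in front of the work surface, level with it; the furniture and walls round the work are solid. World frame = base frame: x ahead of the robot, y to its left, z up, the work surface at z = 0. Lengths are in m, angles in degrees, forces in N, time in s.
With the tool pointing down it reaches from about 0.425 to 0.875 m from the base axis. Payload 4.7 kg.
Tool frame: the origin (TCP) lies between the finger pads; the fingertips stand 8 mm ahead of it and the grasp point (between the pads) lies 11 mm behind it (env.tip_extent is the distance from the TCP to the fingertips, in m); z points along the fingers, y is the line along which they close (so a half turn about z gives the same grasp; the last joint's range is limited). The gripper opens to 87 mm and grips with 3 to 60 N. Pads are 19 mm wide; open, the fingers measure 117 mm over their backs; the gripper's body (75 mm by 190 mm) begins 51 mm behind the grasp point.
Start: joints at [-66.858, 18.392, -4.016, 83.108, 1.295, 78.541, -3.26], TCP at [0.247, 0.601, 0.231] pointing down, gripper open.
Joint ranges: [-163.93, 163.93], [-17.29, 119.83], [-79.2, 71.16], [3.27, 140.29], [-89.18, 269.18], [5.43, 117.66], [-154.24, 154.24]. Speed limits (degrees/s): [147.25, 147.25, 180, 180, 180, 180, 180].

### API

Orientations are given as [roll, pitch, yaw] about the fixed x, y, z axes, in that order (R = Rz(yaw) Ry(pitch) Rx(roll)).
In Python, from cell import sensors, vision, workorder, env gives the robot as it stands.
- The arm moves only by the tool drive_tool, never from a script. Its argument "moves" is a list of rows, each an object of numbers: "x", "y", "z": the shift along the tool's x, y, z in mm; "rx", "ry", "rz": the turn, a rotation vector about the tool's x, y, z in rad; "fingers": the closure, from -1 (fully open) to 1 (shut). In form: [{"x": .., "y": .., "z": .., "rx": .., "ry": .., "rz": .., "fingers": ..}, ...]. A call has 1 to 20 rows; each row is the pose to reach, as a shift and turn from the pose commanded when the call began, along the tool's axes at that moment; what a row does not reach only later rows make up. A row lasts 1/8 s, in which the tool goes at most 62.5 mm and 10.7 degrees, less where a joint would pass 70% of its speed; a pose out of reach is approached as far as the arm can. A call with a gripper value outside its range is refused whole. The fingers move at their own pace and stop on an object; "force" is the grip in N (left out, the last holds). Time passes only in rows, so rows that repeat a pose let the fingers close. It gives the time, the measured TCP pose, the force, the opening and the grip force at its end, in the units of the state.
- sensors.get_obs(): the state, without advancing time (a new reading comes with each control period).
- vision.read_camera(name): name is "scene" or "side" or "wrist"; returns a dict with "image" (480x640x3 uint8, red, green, blue), "fx", "fy", "cx", "cy" (pixels), "k1" (the pictures are not rectified: a ray, as slopes to the right and down, at radius r is drawn at 1 + k1 r^2 times it, then the intrinsics apply), "R" (3x3) and "t" (3): a world point X has camera coordinates R X + t. Camera axes: x right, y down, z forward; pixel columns grow to the right and rows downward; lengths in m; the calibration is good to about 2 mm. A picture is of the moment at which its call begins. There is no depth.
- workorder.sign_off(): hands the job in; it is judged then, once.
The state is a dict: "time_s": time; "qpos": joint angles; "joint_velocities": joint speeds; "effort": joint torques, N m; "tool_pos": TCP position; "tool_rot": TCP orientation; "force": force on the tool from outside, world axes, zero at the start; "wrist_torque": the same for the moment, N m; "grip_width": finger opening in m; "grasp_force": force on a finger pad.
Only numpy, scipy, OpenCV 4.12 (cv2) and the standard library are available. Lean on these libraries where they do the work, as an engineer would, in place of code of your own. Each camera call takes 0.05 s, during which the arm holds its last target. There are 200 camera calls.

## Working session

There is one attempt and no reset: what is moved stays moved. The work goes in short steps, Python scripts to look and compute and a tool call to move; the robot and the scene stay as the last step left them, time stands still between calls to the robot, and variables do not carry over. Pictures are saved under pics/ and viewed, at most 10 in all, crops included, and the job is handed in when it is done.

Besides the shell and the picture viewer there is one more tool, called in YAML: its name, and indented under it one key for each argument. drive_tool: Moves the arm, as the interface text tells. Its arguments: {"type":"object","properties":{"moves":{"type":"array"},"force":{"type":"number"}},"required":["moves"]}

```bash
mkdir -p pics; cat > h.py <<'E'
import numpy as np,cv2
from cell import sensors,vision,workorder,env
def cam(n):
    c=vision.read_camera(n);np.savez(''+n,**{k:np.array(v) for k,v in c.items()});return c
def K(c): return np.array([[c['fx'],0,c['cx']],[0,c['fy'],c['cy']],[0,0,1]],float)
def proj(c,X):
    r,_=cv2.Rodrigues(np.array(c['R'],float))
    return cv2.projectPoints(np.array(X,float).reshape(-1,1,3),r,np.array(c['t'],float),K(c),np.array([float(c['k1']),0,0,0]))[0][:,0]
def ray(c,uv):
    p=cv2.undistortPoints(np.array(uv,float).reshape(-1,1,2),K(c),np.array([float(c['k1']),0,0,0]))[:,0]
    R=np.array(c['R']);o=-R.T@np.array(c['t'])
    return o,np.c_[p,np.ones(len(p))]@R
def onz(c,uv,z):
    o,d=ray(c,uv);return o+d*((z-o[2])/d[:,2])[:,None]
E
python3 - <<'E'
from h import *
for n in('scene','side'):
    c=cam(n);cv2.imwrite(f'pics/{n}0.png',cv2.cvtColor(c['image'],cv2.COLOR_RGB2BGR))
    print(n,c['fx'],c['k1'],-np.array(c['R']).T@c['t'])
print(sensors.get_obs())
E
```

```text
scene 554.4353833497162 -0.13273381664349002 [0.24320997 0.52936811 1.24698975]
side 567.1336492539239 -0.05186151413820816 [-0.76384559 -0.08642559  0.92464913]
{'time_s': 0.1, 'qpos': array([-66.85883663,  18.43476607,  -4.01432543,  83.16840088,
         1.29637825,  78.54186755,  -3.26147395]), 'joint_velocities': array([ 0.05393906, -0.0694597 ,  0.01306686, -0.07766628, -0.01764169,
        0.08031226, -0.08349574]), 'effort': array([-5.05755088e-04, -4.92572629e+01, -4.06131791e-01, -3.13395309e+01,
       -6.42095553e-02,  3.95061972e-02,  6.57460782e-05]), 'tool_pos': array([0.24687479, 0.60076159, 0.22956697]), 'tool_rot': array([-1.79900271e+02,  7.27722993e-03,  1.57666105e+02]), 'force': array([-0.02714606,  0.74772007,  0.16731166]), 'wrist_torque': array([-0.03671033, -0.07428001, -0.00338343]), 'grasp_force': 0.0, 'grip_width': 0.08727127170616975}
```

View pics/scene0.png

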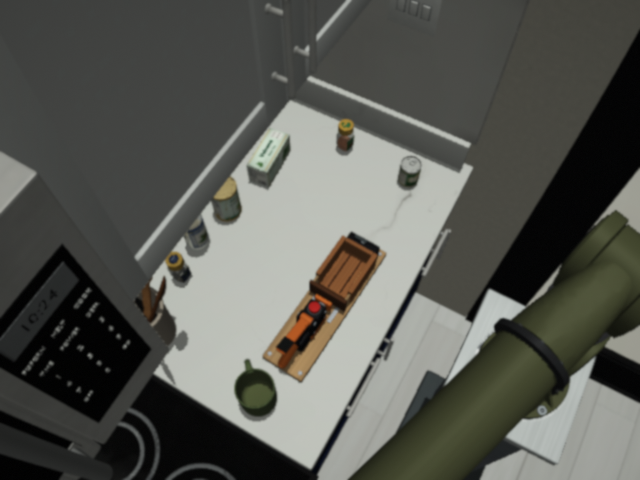

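View pics/side0.png

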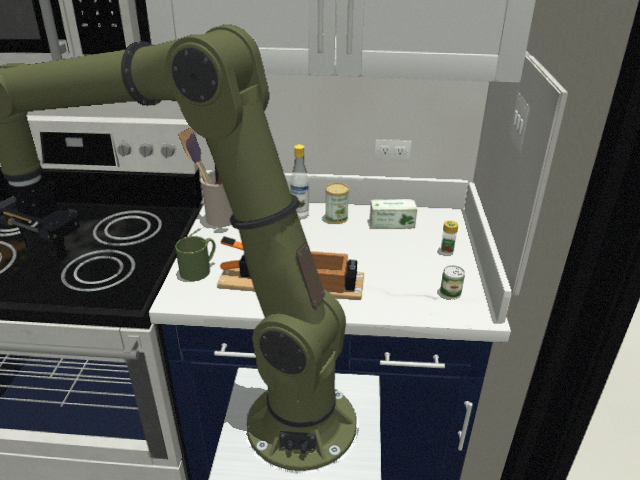

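Scene view: the clamp's plank runs from about (290,365) to (365,245), with the trigger near (287,355), the red button near (315,308) and the mug at (257,390). I'll enlarge it.

```bash
python3 - <<'E'
from h import *
im=np.load('scene.npz')['image'][230:380,225:400,::-1]
cv2.imwrite('pics/c1.png',cv2.resize(im,None,fx=4,fy=4,interpolation=cv2.INTER_CUBIC))
E
```

```text
(no output)
```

View pics/c1.png

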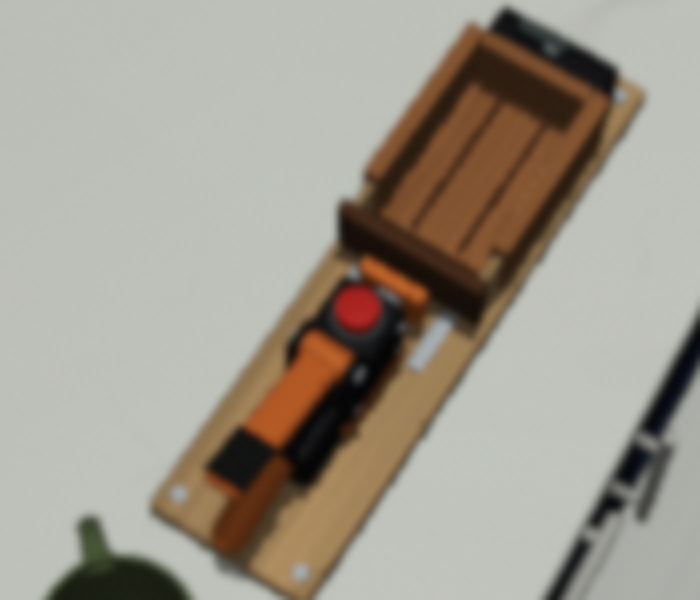

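```bash
python3 - <<'E'
from h import *
c=np.load('scene.npz')
f=lambda p:np.array(p)/4-.375+[225,230]
P=onz(c,f([[155,506],[308,597],[643,97]]),.016)
print(P.round(4),np.linalg.norm(P[0]-P[1]),np.linalg.norm(P[2]-P[1]))
b=onz(c,f([[358,307]]),.1)[0];t=onz(c,f([[240,459]]),.122)[0]
print(b.round(4),t.round(4))
d=P[2]-P[1];yaw=np.arctan2(d[1],d[0]);print(np.degrees(yaw))
ctr=(P[0]+P[2])/2;ux=np.array([np.cos(yaw),np.sin(yaw),0]);uy=np.array([-ux[1],ux[0],0])
print(ctr,[((q-ctr)@ux,(q-ctr)@uy) for q in(b,t)], np.linalg.norm(b[:2]),np.linalg.norm(t[:2]))
m=onz(c,[[257,378],[276,392],[238,392],[247,362]],.096);print([((q-ctr)@ux,(q-ctr)@uy) for q in m])
# back corner check in side image
print(proj(np.load('side.npz'),[b,t]))
R0=cv2.Rodrigues(np.array(c['R']))[0]
print(env.tip_extent)
E
```

```text
[[ 0.5408  0.2649  0.016 ]
 [ 0.4379  0.2673  0.016 ]
 [ 0.415  -0.1095  0.016 ]] 0.10291528833988532 0.3774526326932332
[0.4829 0.13   0.1   ] [0.4897 0.2435 0.122 ]
-93.47774156976494
[0.4778645  0.07771008 0.016     ] [(np.float64(-0.05254492556227448), np.float64(0.001887110506078711)), (np.float64(-0.1662288729832144), np.float64(0.0017562012306731479))] 0.5001381083193585 0.546911478706055
[(np.float64(-0.2530780366506847), np.float64(0.0146095710615049)), (np.float64(-0.25548343707686905), np.float64(-0.03591354120489146)), (np.float64(-0.2993689539831569), np.float64(0.030395658692726438)), (np.float64(-0.23656435162609651), np.float64(0.05282598622998022))]
[[270.39091381 249.86650881]
 [228.05019461 239.57524487]]
0.008
```

The side view puts the pad near (228,240), as predicted, so the positions agree. The plan is to close the fingers and go above the pad, with tool x along the clamp.

drive_tool:
  moves:
    - {"x":-30,"y":-20,"z":4,"rz":0.1,"fingers":1}
    - {"x":-60,"y":-40,"z":8,"rz":0.2,"fingers":1}
    - {"x":-100,"y":-66,"z":14,"rz":0.34,"fingers":1}
    - {"x":-140,"y":-92,"z":20,"rz":0.48,"fingers":1}
    - {"x":-180,"y":-119,"z":25,"rz":0.62,"fingers":1}
    - {"x":-220,"y":-145,"z":31,"rz":0.76,"fingers":1}
    - {"x":-260,"y":-172,"z":36,"rz":0.9,"fingers":1}
    - {"x":-295,"y":-195,"z":40,"rz":1.02,"fingers":1}
    - {"x":-325,"y":-215,"z":44,"rz":1.12,"fingers":1}
    - {"x":-345,"y":-228,"z":48,"rz":1.19,"fingers":1}
    - {"x":-355,"y":-235,"z":50,"rz":1.23,"fingers":1}
    - {"x":-360,"y":-238,"z":50,"rz":1.24,"fingers":1}
    - {"x":-360,"y":-238,"z":50,"rz":1.24,"fingers":1}
    - {"x":-360,"y":-238,"z":50,"rz":1.24,"fingers":1}
  force: 20

```text
invalid input at $.moves[0]: expected keys x, y, z, rx, ry, rz, fingers
```

drive_tool:
  moves:
    - {"x":-30,"y":-20,"z":4,"rx":0,"ry":0,"rz":0.1,"fingers":1}
    - {"x":-60,"y":-40,"z":8,"rx":0,"ry":0,"rz":0.2,"fingers":1}
    - {"x":-100,"y":-66,"z":14,"rx":0,"ry":0,"rz":0.34,"fingers":1}
    - {"x":-140,"y":-92,"z":20,"rx":0,"ry":0,"rz":0.48,"fingers":1}
    - {"x":-180,"y":-119,"z":25,"rx":0,"ry":0,"rz":0.62,"fingers":1}
    - {"x":-220,"y":-145,"z":31,"rx":0,"ry":0,"rz":0.76,"fingers":1}
    - {"x":-260,"y":-172,"z":36,"rx":0,"ry":0,"rz":0.9,"fingers":1}
    - {"x":-295,"y":-195,"z":40,"rx":0,"ry":0,"rz":1.02,"fingers":1}
    - {"x":-325,"y":-215,"z":44,"rx":0,"ry":0,"rz":1.12,"fingers":1}
    - {"x":-345,"y":-228,"z":48,"rx":0,"ry":0,"rz":1.19,"fingers":1}
    - {"x":-355,"y":-235,"z":50,"rx":0,"ry":0,"rz":1.23,"fingers":1}
    - {"x":-360,"y":-238,"z":50,"rx":0,"ry":0,"rz":1.24,"fingers":1}
    - {"x":-360,"y":-238,"z":50,"rx":0,"ry":0,"rz":1.24,"fingers":1}
  force: 20

```text
time_s: 1.72
tool_pos: [0.4893, 0.2452, 0.1806]
tool_rot: [-180.0, -0.0, 86.7]
force: [-0.3, -0.0, 0.2]
grip_width: 0.0003
grasp_force: 0.0
```

```bash
python3 - <<'E'
from h import *
a=cam('wrist')['image'];s=cam('side')['image'][190:310,180:380]; 
s=cv2.resize(s,(400,240),interpolation=cv2.INTER_CUBIC);c=cam('scene')['image'][230:380,225:400];c=cv2.resize(c,(400,343))
o=np.zeros((583,800,3),np.uint8);o[:240,:400]=s;o[240:583,:400]=c;o[:300,400:]=cv2.resize(a,(400,300))
cv2.imwrite('pics/d.png',o[...,::-1])
E
```

```text
(no output)
```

View pics/d.png

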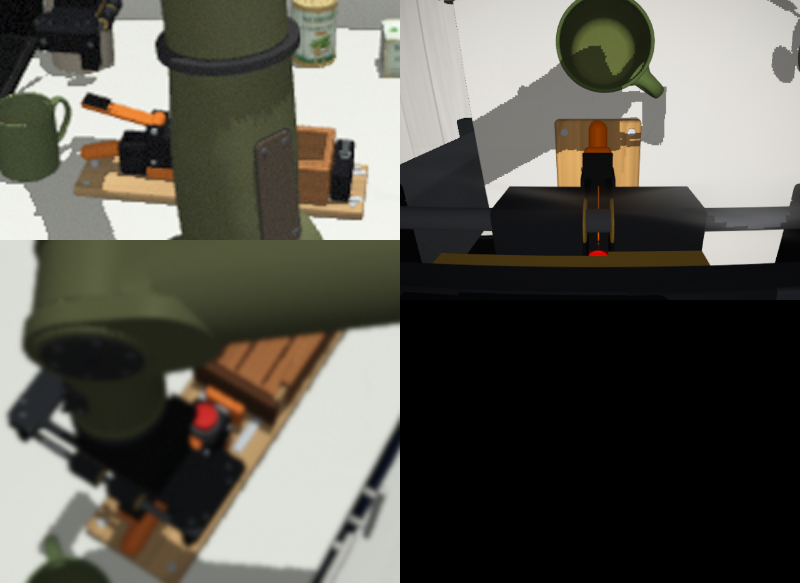

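Wrist view: the closed fingers sit in line over the black pad (598,165), and the mug at (605,50) is clear. The side view shows the pad at (97,102). First stroke now: the board can't be home within 14 mm, so I can go deep.

drive_tool:
  moves:
    - {"x":0,"y":0,"z":20,"rx":0,"ry":0,"rz":0,"fingers":1}
    - {"x":0,"y":0,"z":35,"rx":0,"ry":0,"rz":0,"fingers":1}
    - {"x":0,"y":0,"z":43,"rx":0,"ry":0,"rz":0,"fingers":1}
    - {"x":0,"y":0,"z":49,"rx":0,"ry":0,"rz":0,"fingers":1}
    - {"x":0,"y":0,"z":55,"rx":0,"ry":0,"rz":0,"fingers":1}
    - {"x":0,"y":0,"z":60,"rx":0,"ry":0,"rz":0,"fingers":1}
    - {"x":0,"y":0,"z":60,"rx":0,"ry":0,"rz":0,"fingers":1}

```text
time_s: 2.75
tool_pos: [0.49, 0.2449, 0.1209]
tool_rot: [179.9, -0.1, 86.6]
force: [0.0, 2.1, 2.5]
grip_width: 0.0006
grasp_force: 1.5
```

drive_tool:
  moves:
    - {"x":0,"y":0,"z":5,"rx":0,"ry":0,"rz":0,"fingers":1}
    - {"x":0,"y":0,"z":10,"rx":0,"ry":0,"rz":0,"fingers":1}
    - {"x":0,"y":0,"z":15,"rx":0,"ry":0,"rz":0,"fingers":1}
    - {"x":0,"y":0,"z":15,"rx":0,"ry":0,"rz":0,"fingers":1}

```text
time_s: 3.25
tool_pos: [0.4898, 0.2445, 0.1054]
tool_rot: [180.0, -0.0, 86.6]
force: [0.3, 3.3, 4.8]
grip_width: 0.0006
grasp_force: 2.1
```

drive_tool:
  moves:
    - {"x":0,"y":0,"z":4,"rx":0,"ry":0,"rz":0,"fingers":1}
    - {"x":0,"y":0,"z":7,"rx":0,"ry":0,"rz":0,"fingers":1}
    - {"x":0,"y":0,"z":10,"rx":0,"ry":0,"rz":0,"fingers":1}
    - {"x":0,"y":0,"z":10,"rx":0,"ry":0,"rz":0,"fingers":1}

```text
time_s: 3.75
tool_pos: [0.4898, 0.2442, 0.0958]
tool_rot: [180.0, 0.0, 86.6]
force: [-0.3, 2.7, 5.6]
grip_width: 0.0007
grasp_force: 3.0
```

drive_tool:
  moves:
    - {"x":0,"y":0,"z":1,"rx":0,"ry":0,"rz":0,"fingers":1}
    - {"x":0,"y":0,"z":2,"rx":0,"ry":0,"rz":0,"fingers":1}
    - {"x":0,"y":0,"z":2,"rx":0,"ry":0,"rz":0,"fingers":1}

```text
time_s: 4.12
tool_pos: [0.4898, 0.244, 0.094]
tool_rot: [180.0, 0.0, 86.6]
force: [0.3, 3.0, 6.7]
grip_width: 0.0007
grasp_force: 3.4
```

drive_tool:
  moves:
    - {"x":0,"y":0,"z":1,"rx":0,"ry":0,"rz":0,"fingers":1}
    - {"x":0,"y":0,"z":1,"rx":0,"ry":0,"rz":0,"fingers":1}

```text
time_s: 4.38
tool_pos: [0.4898, 0.244, 0.0932]
tool_rot: [180.0, 0.0, 86.6]
force: [-0.5, 1.8, 6.3]
grip_width: 0.0003
grasp_force: 4.0
```

drive_tool:
  moves:
    - {"x":0,"y":0,"z":1,"rx":0,"ry":0,"rz":0,"fingers":1}
    - {"x":0,"y":0,"z":1,"rx":0,"ry":0,"rz":0,"fingers":1}

```text
time_s: 4.62
tool_pos: [0.4899, 0.2439, 0.0924]
tool_rot: [180.0, 0.0, 86.6]
force: [-1.9, 2.1, 9.9]
grip_width: 0.0007
grasp_force: 4.6
```

drive_tool:
  moves:
    - {"x":0,"y":0,"z":1,"rx":0,"ry":0,"rz":0,"fingers":1}
    - {"x":0,"y":0,"z":1,"rx":0,"ry":0,"rz":0,"fingers":1}

```text
time_s: 4.88
tool_pos: [0.4898, 0.2438, 0.0915]
tool_rot: [180.0, 0.0, 86.6]
force: [-1.8, 1.7, 9.8]
grip_width: 0.0003
grasp_force: 4.9
```

Stroke 1 is done. Next I let the trigger fully up and press stroke 2.

drive_tool:
  moves:
    - {"x":0,"y":0,"z":-15,"rx":0,"ry":0,"rz":0,"fingers":1}
    - {"x":0,"y":0,"z":-30,"rx":0,"ry":0,"rz":0,"fingers":1}
    - {"x":0,"y":0,"z":-45,"rx":0,"ry":0,"rz":0,"fingers":1}
    - {"x":0,"y":0,"z":-50,"rx":0,"ry":0,"rz":0,"fingers":1}
    - {"x":0,"y":0,"z":-50,"rx":0,"ry":0,"rz":0,"fingers":1}
    - {"x":0,"y":0,"z":-50,"rx":0,"ry":0,"rz":0,"fingers":1}
    - {"x":0,"y":0,"z":-44,"rx":0,"ry":0,"rz":0,"fingers":1}
    - {"x":0,"y":0,"z":-39,"rx":0,"ry":0,"rz":0,"fingers":1}
    - {"x":0,"y":0,"z":-34,"rx":0,"ry":0,"rz":0,"fingers":1}
    - {"x":0,"y":0,"z":-29,"rx":0,"ry":0,"rz":0,"fingers":1}
    - {"x":0,"y":0,"z":-24,"rx":0,"ry":0,"rz":0,"fingers":1}
    - {"x":0,"y":0,"z":-20,"rx":0,"ry":0,"rz":0,"fingers":1}
    - {"x":0,"y":0,"z":-20,"rx":0,"ry":0,"rz":0,"fingers":1}

```text
time_s: 6.5
tool_pos: [0.4899, 0.247, 0.1116]
tool_rot: [179.9, -0.2, 86.7]
force: [-1.7, 4.2, 6.7]
grip_width: 0.0002
grasp_force: 3.3
```

drive_tool:
  moves:
    - {"x":0,"y":0,"z":4,"rx":0,"ry":0,"rz":0,"fingers":1}
    - {"x":0,"y":0,"z":8,"rx":0,"ry":0,"rz":0,"fingers":1}
    - {"x":0,"y":0,"z":12,"rx":0,"ry":0,"rz":0,"fingers":1}
    - {"x":0,"y":0,"z":12,"rx":0,"ry":0,"rz":0,"fingers":1}

```text
time_s: 7.0
tool_pos: [0.49, 0.2474, 0.0999]
tool_rot: [179.9, -0.3, 86.7]
force: [-1.6, 5.5, 8.8]
grip_width: 0.0003
grasp_force: 4.4
```

drive_tool:
  moves:
    - {"x":0,"y":0,"z":2,"rx":0,"ry":0,"rz":0,"fingers":1}
    - {"x":0,"y":0,"z":4,"rx":0,"ry":0,"rz":0,"fingers":1}
    - {"x":0,"y":0,"z":4,"rx":0,"ry":0,"rz":0,"fingers":1}

```text
time_s: 7.38
tool_pos: [0.49, 0.2472, 0.0961]
tool_rot: [179.9, -0.3, 86.7]
force: [-1.6, 4.7, 8.4]
grip_width: 0.0005
grasp_force: 4.8
```

drive_tool:
  moves:
    - {"x":0,"y":0,"z":1,"rx":0,"ry":0,"rz":0,"fingers":1}
    - {"x":0,"y":0,"z":2,"rx":0,"ry":0,"rz":0,"fingers":1}
    - {"x":0,"y":0,"z":2,"rx":0,"ry":0,"rz":0,"fingers":1}

```text
time_s: 7.75
tool_pos: [0.49, 0.247, 0.0942]
tool_rot: [179.9, -0.2, 86.7]
force: [-2.8, 4.2, 10.1]
grip_width: 0.0004
grasp_force: 5.0
```

drive_tool:
  moves:
    - {"x":0,"y":0,"z":1,"rx":0,"ry":0,"rz":0,"fingers":1}
    - {"x":0,"y":0,"z":1,"rx":0,"ry":0,"rz":0,"fingers":1}

```text
time_s: 8.0
tool_pos: [0.49, 0.2469, 0.093]
tool_rot: [179.9, -0.2, 86.7]
force: [-1.4, 3.7, 8.3]
grip_width: 0.0007
grasp_force: 4.3
```

drive_tool:
  moves:
    - {"x":0,"y":0,"z":1,"rx":0,"ry":0,"rz":0,"fingers":1}
    - {"x":0,"y":0,"z":1.5,"rx":0,"ry":0,"rz":0,"fingers":1}
    - {"x":0,"y":0,"z":1.5,"rx":0,"ry":0,"rz":0,"fingers":1}

```text
time_s: 8.38
tool_pos: [0.49, 0.2467, 0.0914]
tool_rot: [179.9, -0.2, 86.7]
force: [-1.5, 3.6, 8.5]
grip_width: 0.0004
grasp_force: 4.3
```

drive_tool:
  moves:
    - {"x":0,"y":0,"z":-15,"rx":0,"ry":0,"rz":0,"fingers":1}
    - {"x":0,"y":0,"z":-30,"rx":0,"ry":0,"rz":0,"fingers":1}
    - {"x":0,"y":0,"z":-45,"rx":0,"ry":0,"rz":0,"fingers":1}
    - {"x":0,"y":0,"z":-50,"rx":0,"ry":0,"rz":0,"fingers":1}
    - {"x":0,"y":0,"z":-50,"rx":0,"ry":0,"rz":0,"fingers":1}
    - {"x":0,"y":0,"z":-50,"rx":0,"ry":0,"rz":0,"fingers":1}
    - {"x":0,"y":0,"z":-44,"rx":0,"ry":0,"rz":0,"fingers":1}
    - {"x":0,"y":0,"z":-39,"rx":0,"ry":0,"rz":0,"fingers":1}
    - {"x":0,"y":0,"z":-34,"rx":0,"ry":0,"rz":0,"fingers":1}
    - {"x":0,"y":0,"z":-30,"rx":0,"ry":0,"rz":0,"fingers":1}
    - {"x":0,"y":0,"z":-27,"rx":0,"ry":0,"rz":0,"fingers":1}
    - {"x":0,"y":0,"z":-27,"rx":0,"ry":0,"rz":0,"fingers":1}

```text
time_s: 9.88
tool_pos: [0.4899, 0.2463, 0.118]
tool_rot: [179.9, -0.2, 86.7]
force: [-1.1, 3.7, 7.3]
grip_width: 0.0005
grasp_force: 3.2
```

drive_tool:
  moves:
    - {"x":0,"y":0,"z":1.5,"rx":0,"ry":0,"rz":0,"fingers":1}
    - {"x":0,"y":0,"z":3,"rx":0,"ry":0,"rz":0,"fingers":1}
    - {"x":0,"y":0,"z":3,"rx":0,"ry":0,"rz":0,"fingers":1}

```text
time_s: 10.25
tool_pos: [0.4899, 0.2467, 0.1153]
tool_rot: [179.9, -0.2, 86.7]
force: [-1.3, 3.5, 6.9]
grip_width: 0.0005
grasp_force: 3.5
```

drive_tool:
  moves:
    - {"x":0,"y":0,"z":1.5,"rx":0,"ry":0,"rz":0,"fingers":1}
    - {"x":0,"y":0,"z":2.5,"rx":0,"ry":0,"rz":0,"fingers":1}
    - {"x":0,"y":0,"z":2.5,"rx":0,"ry":0,"rz":0,"fingers":1}

```text
time_s: 10.62
tool_pos: [0.4899, 0.247, 0.1129]
tool_rot: [179.9, -0.2, 86.7]
force: [-0.8, 4.7, 7.0]
grip_width: 0.0006
grasp_force: 3.6
```

drive_tool:
  moves:
    - {"x":0,"y":0,"z":1.5,"rx":0,"ry":0,"rz":0,"fingers":1}
    - {"x":0,"y":0,"z":3,"rx":0,"ry":0,"rz":0,"fingers":1}
    - {"x":0,"y":0,"z":3,"rx":0,"ry":0,"rz":0,"fingers":1}

```text
time_s: 11.0
tool_pos: [0.4899, 0.2474, 0.11]
tool_rot: [179.9, -0.3, 86.7]
force: [-0.9, 5.5, 7.9]
grip_width: 0.0005
grasp_force: 3.8
```

```bash
python3 - <<'E'
from h import *
s=cam('scene')['image'][230:330,300:400];b=np.load('side.npz')['image'] if 0 else cam('side')['image'][220:310,270:380]
o=np.zeros((500,800,3),np.uint8);o[:400,:400]=cv2.resize(s,(400,400),interpolation=cv2.INTER_CUBIC);o[:327,400:]=cv2.resize(b,(400,327),interpolation=cv2.INTER_CUBIC)
cv2.imwrite('pics/e.png',o[...,::-1])
E
```

```text
(no output)
```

View pics/e.png

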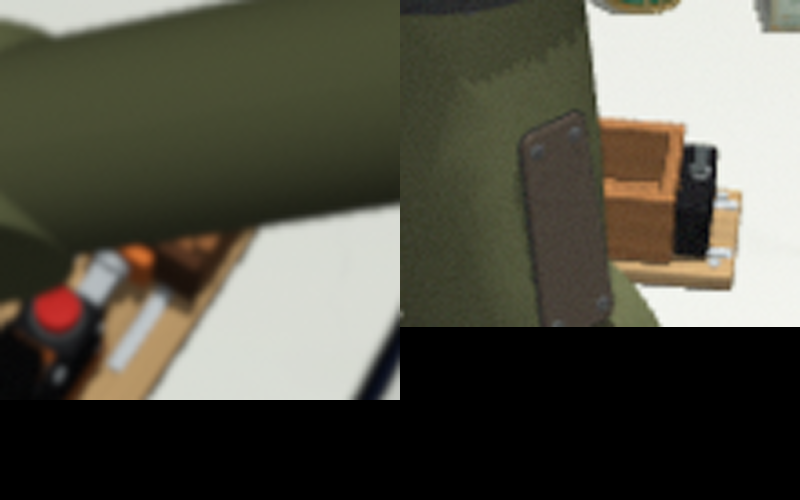

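The arm hides the board's gap, though the jaw has clearly advanced in the scene view (orange pad at (137,262)). I'll carry on by force.

drive_tool:
  moves:
    - {"x":0,"y":0,"z":1.5,"rx":0,"ry":0,"rz":0,"fingers":1}
    - {"x":0,"y":0,"z":2.5,"rx":0,"ry":0,"rz":0,"fingers":1}
    - {"x":0,"y":0,"z":2.5,"rx":0,"ry":0,"rz":0,"fingers":1}

```text
time_s: 11.48
tool_pos: [0.4899, 0.2475, 0.1077]
tool_rot: [179.9, -0.3, 86.7]
force: [-2.0, 4.7, 8.7]
grip_width: 0.0005
grasp_force: 4.2
```

drive_tool:
  moves:
    - {"x":0,"y":0,"z":1.5,"rx":0,"ry":0,"rz":0,"fingers":1}
    - {"x":0,"y":0,"z":2.5,"rx":0,"ry":0,"rz":0,"fingers":1}
    - {"x":0,"y":0,"z":2.5,"rx":0,"ry":0,"rz":0,"fingers":1}

```text
time_s: 11.85
tool_pos: [0.4899, 0.2476, 0.1052]
tool_rot: [179.9, -0.3, 86.7]
force: [-3.1, 5.6, 8.7]
grip_width: 0.0005
grasp_force: 4.3
```

drive_tool:
  moves:
    - {"x":0,"y":0,"z":1.5,"rx":0,"ry":0,"rz":0,"fingers":1}
    - {"x":0,"y":0,"z":2.5,"rx":0,"ry":0,"rz":0,"fingers":1}
    - {"x":0,"y":0,"z":2.5,"rx":0,"ry":0,"rz":0,"fingers":1}

```text
time_s: 12.22
tool_pos: [0.49, 0.2475, 0.1027]
tool_rot: [179.9, -0.3, 86.7]
force: [-2.2, 6.3, 8.9]
grip_width: 0.0006
grasp_force: 4.5
```

drive_tool:
  moves:
    - {"x":0,"y":0,"z":1.5,"rx":0,"ry":0,"rz":0,"fingers":1}
    - {"x":0,"y":0,"z":2.5,"rx":0,"ry":0,"rz":0,"fingers":1}
    - {"x":0,"y":0,"z":2.5,"rx":0,"ry":0,"rz":0,"fingers":1}

```text
time_s: 12.6
tool_pos: [0.49, 0.2475, 0.1003]
tool_rot: [179.9, -0.3, 86.7]
force: [-1.7, 5.9, 8.8]
grip_width: 0.0005
grasp_force: 4.7
```

drive_tool:
  moves:
    - {"x":0,"y":0,"z":1,"rx":0,"ry":0,"rz":0,"fingers":1}
    - {"x":0,"y":0,"z":2,"rx":0,"ry":0,"rz":0,"fingers":1}
    - {"x":0,"y":0,"z":2,"rx":0,"ry":0,"rz":0,"fingers":1}

```text
time_s: 12.98
tool_pos: [0.49, 0.2475, 0.0987]
tool_rot: [179.9, -0.3, 86.7]
force: [-4.0, 5.4, 11.0]
grip_width: 0.0004
grasp_force: 5.9
```

drive_tool:
  moves:
    - {"x":0,"y":0,"z":1,"rx":0,"ry":0,"rz":0,"fingers":1}
    - {"x":0,"y":0,"z":1.5,"rx":0,"ry":0,"rz":0,"fingers":1}
    - {"x":0,"y":0,"z":1.5,"rx":0,"ry":0,"rz":0,"fingers":1}

```text
time_s: 13.35
tool_pos: [0.4901, 0.2475, 0.0975]
tool_rot: [179.9, -0.3, 86.7]
force: [-3.3, 4.2, 13.2]
grip_width: 0.0005
grasp_force: 7.0
```

drive_tool:
  moves:
    - {"x":0,"y":0,"z":1,"rx":0,"ry":0,"rz":0,"fingers":1}
    - {"x":0,"y":0,"z":1,"rx":0,"ry":0,"rz":0,"fingers":1}

```text
time_s: 13.6
tool_pos: [0.4901, 0.2475, 0.0968]
tool_rot: [179.9, -0.3, 86.7]
force: [-4.4, 3.5, 14.8]
grip_width: 0.0004
grasp_force: 7.6
```

The trigger is firm: about 2 N/mm from z = 0.0987, now 15 N, so the board is home. I'll ease off and move over the button.

drive_tool:
  moves:
    - {"x":0,"y":0,"z":-15,"rx":0,"ry":0,"rz":0,"fingers":1}
    - {"x":0,"y":0,"z":-30,"rx":0,"ry":0,"rz":0,"fingers":1}
    - {"x":0,"y":0,"z":-45,"rx":0,"ry":0,"rz":0,"fingers":1}
    - {"x":0,"y":0,"z":-60,"rx":0,"ry":0,"rz":0,"fingers":1}
    - {"x":0,"y":0,"z":-70,"rx":0,"ry":0,"rz":0,"fingers":1}
    - {"x":-20,"y":0,"z":-70,"rx":0,"ry":0,"rz":0,"fingers":1}
    - {"x":-50,"y":0,"z":-70,"rx":0,"ry":0,"rz":0,"fingers":1}
    - {"x":-80,"y":0,"z":-70,"rx":0,"ry":0,"rz":0,"fingers":1}
    - {"x":-105,"y":0,"z":-70,"rx":0,"ry":0,"rz":0,"fingers":1}
    - {"x":-117,"y":0,"z":-70,"rx":0,"ry":0,"rz":0,"fingers":1}
    - {"x":-117,"y":0,"z":-70,"rx":0,"ry":0,"rz":0,"fingers":1}
    - {"x":-117,"y":0,"z":-70,"rx":0,"ry":0,"rz":0,"fingers":1}

```text
time_s: 15.1
tool_pos: [0.4826, 0.1284, 0.164]
tool_rot: [-180.0, -0.0, 86.7]
force: [-0.1, 0.3, -0.3]
grip_width: 0.0005
grasp_force: 0.0
```

```bash
python3 - <<'E'
from h import *
s=cam('scene')['image'][230:330,270:400];b=cam('side')['image'][200:310,210:380];w=cam('wrist')['image']
o=np.zeros((560,800,3),np.uint8);o[:300,:400]=cv2.resize(s,(400,300),interpolation=cv2.INTER_CUBIC);o[:259,400:]=cv2.resize(b,(400,259),interpolation=cv2.INTER_CUBIC)
o[260:560,400:]=cv2.resize(w,(400,300))
cv2.imwrite('pics/f.png',o[...,::-1])
E
```

```text
(no output)
```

View pics/f.png

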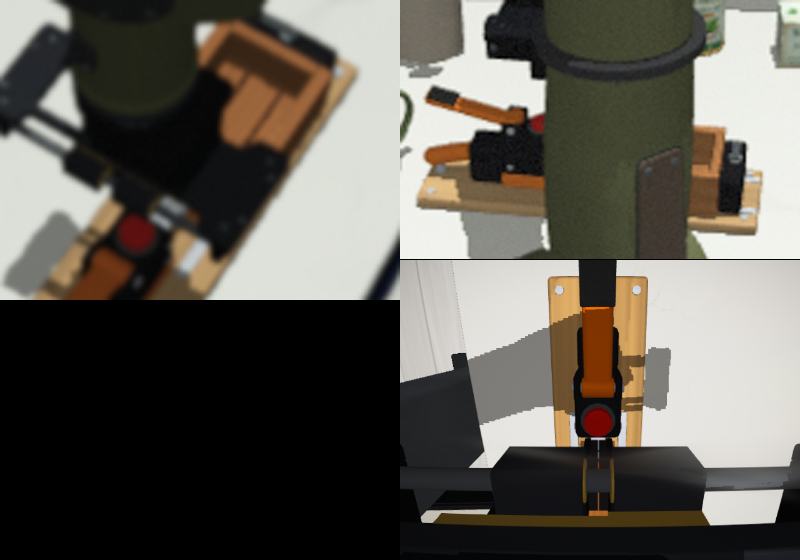

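Wrist view: red button at (598,421), in line with the fingers, i.e. (317,258) in the full wrist image. I'll compute its position from that.

```bash
python3 - <<'E'
from h import *
c=np.load('wrist.npz');im=c['image'].astype(int)
m=(im[...,0]>90)&(im[...,1]<30)&(im[...,2]<40)
n,l,s,ce=cv2.connectedComponentsWithStats(m.astype(np.uint8));k=1+np.argmax(s[1:,4]);print(s[k],ce[k],onz(c,[ce[k]],.1),sensors.get_obs()['tool_pos'])
E
```

```text
[ 295  241   44   42 1457] [316.24708305 261.0459849 ] [[0.4830035  0.13216753 0.1       ]] [0.48262103 0.1284455  0.16396186]
```

Button at (0.483, 0.131). Descend and press.

drive_tool:
  moves:
    - {"x":2,"y":0,"z":15,"rx":0,"ry":0,"rz":0,"fingers":1}
    - {"x":2,"y":0,"z":30,"rx":0,"ry":0,"rz":0,"fingers":1}
    - {"x":2,"y":0,"z":42,"rx":0,"ry":0,"rz":0,"fingers":1}
    - {"x":2,"y":0,"z":50,"rx":0,"ry":0,"rz":0,"fingers":1}
    - {"x":2,"y":0,"z":54,"rx":0,"ry":0,"rz":0,"fingers":1}
    - {"x":2,"y":0,"z":56,"rx":0,"ry":0,"rz":0,"fingers":1}
    - {"x":2,"y":0,"z":58,"rx":0,"ry":0,"rz":0,"fingers":1}
    - {"x":2,"y":0,"z":58,"rx":0,"ry":0,"rz":0,"fingers":1}

```text
time_s: 16.25
tool_pos: [0.4829, 0.1294, 0.1064]
tool_rot: [180.0, -0.0, 86.6]
force: [-1.1, -1.3, 2.1]
grip_width: 0.0001
grasp_force: 1.0
```

drive_tool:
  moves:
    - {"x":0,"y":0,"z":1.5,"rx":0,"ry":0,"rz":0,"fingers":1}
    - {"x":0,"y":0,"z":3,"rx":0,"ry":0,"rz":0,"fingers":1}
    - {"x":0,"y":0,"z":3,"rx":0,"ry":0,"rz":0,"fingers":1}

```text
time_s: 16.62
tool_pos: [0.483, 0.1295, 0.1031]
tool_rot: [180.0, -0.0, 86.6]
force: [-1.8, -0.6, 3.4]
grip_width: 0.0006
grasp_force: 1.8
```

drive_tool:
  moves:
    - {"x":0,"y":0,"z":1,"rx":0,"ry":0,"rz":0,"fingers":1}
    - {"x":0,"y":0,"z":2,"rx":0,"ry":0,"rz":0,"fingers":1}
    - {"x":0,"y":0,"z":2,"rx":0,"ry":0,"rz":0,"fingers":1}

```text
time_s: 17.0
tool_pos: [0.483, 0.1295, 0.1012]
tool_rot: [180.0, -0.0, 86.6]
force: [-1.9, -1.5, 4.8]
grip_width: 0.0003
grasp_force: 2.3
```

drive_tool:
  moves:
    - {"x":0,"y":0,"z":1,"rx":0,"ry":0,"rz":0,"fingers":1}
    - {"x":0,"y":0,"z":1,"rx":0,"ry":0,"rz":0,"fingers":1}

```text
time_s: 17.25
tool_pos: [0.483, 0.1295, 0.1001]
tool_rot: [180.0, -0.0, 86.6]
force: [-1.5, -1.2, 5.1]
grip_width: 0.0003
grasp_force: 2.5
```

drive_tool:
  moves:
    - {"x":0,"y":0,"z":0.5,"rx":0,"ry":0,"rz":0,"fingers":1}
    - {"x":0,"y":0,"z":0.5,"rx":0,"ry":0,"rz":0,"fingers":1}

```text
time_s: 17.5
tool_pos: [0.483, 0.1295, 0.0997]
tool_rot: [180.0, -0.0, 86.6]
force: [-1.4, -1.5, 5.0]
grip_width: 0.0004
grasp_force: 2.6
```

drive_tool:
  moves:
    - {"x":0,"y":0,"z":0.5,"rx":0,"ry":0,"rz":0,"fingers":1}
    - {"x":0,"y":0,"z":0.5,"rx":0,"ry":0,"rz":0,"fingers":1}
    - {"x":0,"y":0,"z":0.5,"rx":0,"ry":0,"rz":0,"fingers":1}
    - {"x":0,"y":0,"z":0.5,"rx":0,"ry":0,"rz":0,"fingers":1}
    - {"x":0,"y":0,"z":0.5,"rx":0,"ry":0,"rz":0,"fingers":1}
    - {"x":0,"y":0,"z":0.5,"rx":0,"ry":0,"rz":0,"fingers":1}
    - {"x":0,"y":0,"z":0.5,"rx":0,"ry":0,"rz":0,"fingers":1}
    - {"x":0,"y":0,"z":0.5,"rx":0,"ry":0,"rz":0,"fingers":1}
    - {"x":0,"y":0,"z":0.5,"rx":0,"ry":0,"rz":0,"fingers":1}
    - {"x":0,"y":0,"z":0.5,"rx":0,"ry":0,"rz":0,"fingers":1}
    - {"x":0,"y":0,"z":0.5,"rx":0,"ry":0,"rz":0,"fingers":1}
    - {"x":0,"y":0,"z":0.5,"rx":0,"ry":0,"rz":0,"fingers":1}

```text
time_s: 19.0
tool_pos: [0.483, 0.1295, 0.0994]
tool_rot: [180.0, -0.0, 86.6]
force: [-2.4, -1.4, 7.2]
grip_width: 0.0005
grasp_force: 3.3
```

Now I lift off and retreat far to +y, so the scene camera can see the box.

drive_tool:
  moves:
    - {"x":0,"y":0,"z":-15,"rx":0,"ry":0,"rz":0,"fingers":1}
    - {"x":0,"y":0,"z":-35,"rx":0,"ry":0,"rz":0,"fingers":1}
    - {"x":0,"y":0,"z":-60,"rx":0,"ry":0,"rz":0,"fingers":1}
    - {"x":0,"y":0,"z":-85,"rx":0,"ry":0,"rz":0,"fingers":1}
    - {"x":30,"y":-10,"z":-110,"rx":0,"ry":0,"rz":0,"fingers":1}
    - {"x":70,"y":-25,"z":-125,"rx":0,"ry":0,"rz":0,"fingers":1}
    - {"x":110,"y":-40,"z":-130,"rx":0,"ry":0,"rz":0,"fingers":1}
    - {"x":150,"y":-60,"z":-130,"rx":0,"ry":0,"rz":0,"fingers":1}
    - {"x":190,"y":-80,"z":-130,"rx":0,"ry":0,"rz":0,"fingers":1}
    - {"x":230,"y":-100,"z":-130,"rx":0,"ry":0,"rz":0,"fingers":1}
    - {"x":270,"y":-120,"z":-130,"rx":0,"ry":0,"rz":0,"fingers":1}
    - {"x":310,"y":-140,"z":-130,"rx":0,"ry":0,"rz":0,"fingers":1}
    - {"x":350,"y":-160,"z":-130,"rx":0,"ry":0,"rz":0,"fingers":1}
    - {"x":380,"y":-175,"z":-130,"rx":0,"ry":0,"rz":0,"fingers":1}
    - {"x":380,"y":-175,"z":-130,"rx":0,"ry":0,"rz":0,"fingers":1}
    - {"x":380,"y":-175,"z":-130,"rx":0,"ry":0,"rz":0,"fingers":1}

```text
time_s: 21.0
tool_pos: [0.331, 0.5184, 0.229]
tool_rot: [180.0, 0.0, 86.6]
force: [0.3, 0.1, -0.6]
grip_width: 0.0004
grasp_force: 0.0
```

```bash
python3 - <<'E'
from h import *
s=cam('scene')['image'][230:380,225:400]
cv2.imwrite('pics/g.png',cv2.resize(s,None,fx=4,fy=4,interpolation=cv2.INTER_CUBIC)[...,::-1])
E
```

```text
(no output)
```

View pics/g.png

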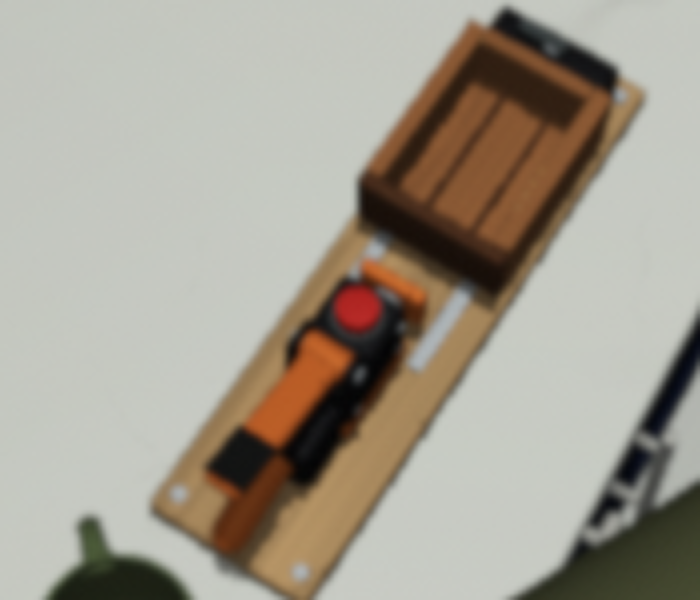

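The board is flush against the box, with its edge running from (362,180) to (510,262). The jaw is fully back at (393,285), where it started, and both the trigger and the button are out.

```bash
python3 -c "
from cell import workorder
print(workorder.sign_off())"
```

```text
the job is handed in; nothing more can be done
None
```

The job is handed in, with no verdict shown: the last picture shows the end board flush, the jaw fully back, and the trigger and button out; the highest force read was about 16 N.

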